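Put the mixed-up small finds back into their fitted foam mounts

ROBOT

A 7-joint arm with a two-finger parallel gripper is mounted at the origin on the work surface. World frame = base frame: x ahead of the robot, y to its left, z up, the work surface at z = 0. Lengths are in m, angles in rad, forces in N, time in s.
With the tool pointing down it reaches from about 0.425 to 0.875 m from the base axis. Payload 4.7 kg.
Tool frame: the origin (TCP) lies midway between the tips of the shut fingers; the grasp point (between the pads) lies 19 mm behind it (ctrl.grip_point_offset is the distance from the TCP to the grasp point, in m); z points along the fingers, y is the line along which they close (so a half turn about z gives the same grasp; the last joint's range is limited). The gripper opens to 87 mm and grips with 3 to 60 N. Pads are 19 mm wide; open, the fingers measure 117 mm over their backs; the gripper's body (75 mm by 190 mm) begins 51 mm behind the grasp point.
Start: joints at [-1.18, 0.321, -0.07, 1.45, 0.023, 1.371, -0.057], TCP at [0.239, 0.604, 0.223] pointing down, gripper open.
Joint ranges: [-2.86, 2.86], [-0.3, 2.09], [-1.38, 1.24], [0.06, 2.45], [-1.56, 4.7], [0.09, 2.05], [-2.69, 2.69]. Speed limits (rad/s): [2.57, 2.57, 3.14, 3.14, 3.14, 3.14, 3.14].

INTERFACE

Orientations are given as a rotation vector (axis times angle).
In Python, from bench import ctrl gives the robot as it stands.
- The arm moves only by the tool move_arm, never from a script. Its argument "increments" is text: rows parted by semicolons, each of 7 numbers parted by spaces: the shift along the world's x, y, z in mm, then the turn, a rotation vector about the world's x, y, z in degrees, then the closure in counts, from 0 (fully open) to 255 (shut). A call has exactly 8 rows; each row shifts and turns the commanded pose from where the row before left it; what a row does not reach is not made up. A row lasts 1/12 s, in which the tool goes at most 41.7 mm and 7.16 degrees, less where a joint would pass 70% of its speed; a pose out of reach is approached as far as the arm can. A call with a gripper value outside its range is refused whole. The fingers move at their own pace and stop on an object; "grip_force" is the grip in N (left out, the last holds). Time passes only in rows, so rows that do not move let the fingers close, or fill a call up. It gives the time, the measured TCP pose, the force, the opening and the grip force at its end, in the units of the state.
- ctrl.get_state(): the state, without advancing time (a new reading comes with each control period).
- ctrl.get_image(name): name is "scene" or "side" or "wrist"; returns a dict with "frame" (480x640x3 uint8, red, green, blue), "depth" (480x640 float32, m along the optical axis (not along the pixel's ray), 0 where there is no reading), "fx", "fy", "cx", "cy" (pixels), "position" and "orientation" of the camera in the world. Camera axes: x right, y down, z forward; pixel columns grow to the right and rows downward; lengths in m; the calibration is good to about 2 mm. A picture is of the moment at which its call begins.
- ctrl.close_job(): hands the job in; it is judged then, once.
Trained networks look in a picture, given as the dict that the camera call returned (one of the last four; its "shot" number tells which), for a name from the list of things; names that differ only in an ending like _2 or _b are one class to them, and where a whole thing is asked for, a point or a joint stands for the part that bears it (a point fixed in the world has none). Each returns a list of dicts, best first, with "score" (0 to 1); they miss things now and then, are a little off and sometimes report something else, mostly with a low value. They report only what shows in the picture. A call takes as long as a camera call. They do not tell look-alikes from the thing itself.
- ctrl.find_in(target, picture): "centre" ([x, y, z] in m, in world coordinates, good to about 4 mm: the middle of the surface that is visible of it).
- ctrl.silhouettes(target, picture): "region" (480x640 bool, what is visible of it).
The state is a dict: "time": time; "joint_positions": joint angles; "qd": joint speeds; "joint_torque": joint torques, N m; "position": TCP position; "tool_rot": TCP orientation; "ft_force": force on the tool from outside, world axes, zero at the start; "torque": the same for the moment, N m; "grip_width": opening from 0.0 (shut) to 1.0 (fully open); "grip_force": force on a finger pad.
Only numpy, scipy, OpenCV 4.12 (cv2) and the standard library are available. Lean on these libraries where they do the work, as an engineer would, in place of code of your own. Each camera call takes 0.05 s, during which the arm holds its last target. There are 200 camera calls.

TASK

The four small finds on this conservation bench have been put back into the wrong foam mounts. Put each one into the mount that was cut to its own shape and size, standing upright on the floor of the recess, and let go; the padded white tray is empty and free for parking a find on the way. They are fragile: keep them upright and set them down gently, and leave the wash bottle standing where it is.

Things in the scene. Friction and masses are not known exactly. Their poses are not given: they have to be found in the camera images.
- jar: Squat terracotta jar, about 0.26 kg, 84 mm high. Round foot 62 mm across, belly 70 mm across at its widest (12 to 34 mm up), then a straight round neck 42 mm across from 47 to 84 mm up (open on top): grip the neck from above with the finger tips no lower than 48 mm. Origin: centre of the underside, z up. It belongs in nest_jar.
- casket: Dark wooden lidded casket with two bronze straps, about 0.17 kg, lid stuck shut: a block 80 mm along x, 40 mm along y, 50 mm high. Grip it from above across the 40 mm with the finger tips about 18 mm above its underside, so that they stay clear of the foam. Origin: centre of the underside, z up. It belongs in nest_box, its long side along the recess, either way round.
- vase: Slender terracotta vase, about 0.11 kg, 92 mm high. Round foot 32 mm across, belly 39 mm across at its widest (12 to 42 mm up), then a straight round neck 20 mm across from 56 to 92 mm up: grip the neck from above, finger tips no lower than 56 mm. Origin: centre of the underside, z up. It belongs in nest_vase.
- seal: Bronze seal, dark green, about 0.24 kg, 62 mm high: a square foot 34 x 34 mm and 14 mm thick, a step up to 20 mm, then an upright handle 24 mm along x and 13 mm along y, from 20 to 62 mm up. Grip the handle from above across its 13 mm (along y) with the finger tips about 25 mm above the underside. Origin: centre of the underside, z up. It belongs in nest_seal, turned any way.
- nest_jar: The jar's mount: a large round grey foam disc, 110 mm across, with a round recess 78 mm across, the largest round one. Fixed to the bench, 30 mm high; origin at the centre of its underside, z up. The recess floor is 18 mm above the origin, so the recess is 12 mm deep. 
- nest_box: The casket's mount: an oblong grey foam block, 124 mm along x and 84 mm along y, with an oblong recess 96 mm along x and 56 mm along y. Fixed to the bench, 30 mm high; origin at the centre of its underside, z up. The recess floor is 18 mm above the origin, so the recess is 12 mm deep. 
- nest_vase: The vase's mount: a small round grey foam disc, 88 mm across, with a round recess 50 mm across. At the start the jar or the casket sits on top of the foam (its underside 30 mm above the mount origin) and covers most of the recess. Fixed to the bench, 30 mm high; origin at the centre of its underside, z up. The recess floor is 18 mm above the origin, so the recess is 12 mm deep. 
- nest_seal: The seal's mount: a square grey foam block, 88 x 88 mm, with a square recess 50 x 50 mm. At the start the jar or the casket sits on top of the foam (its underside 30 mm above the mount origin) and covers most of the recess. Fixed to the bench, 30 mm high; origin at the centre of its underside, z up. The recess floor is 18 mm above the origin, so the recess is 12 mm deep. 
- rest_tray: Empty shallow white plastic tray with a flat grey foam lining and no recess, free for parking any one find: 140 mm along x, 120 mm along y outside, walls 3 mm thick and 18 mm high, the lining's top 10 mm above the bench. Fixed to the bench. Origin at the centre of its underside, z up.
- wash_bottle: Pale plastic wash bottle, loose, 54 mm across and 150 mm high to the top of its bent white spout, which reaches 48 mm to the bottle's -x side. It stands among the mounts; leave it alone. The torch (118 mm tall) and glass beaker (70 mm tall) that also stand there are lower. Origin: centre of the underside, z up.
Not all that is in view belongs to the job. What is shaped like the vase but blue is not meant.

How it is judged:
By the outcome, as a careful person would: the job done as asked, in the order asked, and still so for the second after the job is handed in, with the robot touching nothing.
It also fails if it takes over 138 s, if anything falls off the work surface, if the arm or the gripper's body presses on something with over 40 N, if the wrist force passes 120 N, or if a joint passes its speed limit or range.

## Working session

There is one attempt and no reset: what is moved stays moved. The work goes in short steps, Python scripts to look and compute and a tool call to move; the robot and the scene stay as the last step left them, time stands still between calls to the robot, and variables do not carry over. Pictures are saved under pics/ and viewed, at most 17 in all, crops included, and the job is handed in when it is done.

Besides the shell and the picture viewer there is one more tool, called after "Call:" as name(argument=value, ...) on one line, values as JSON. move_arm: Moves the arm, as the interface text tells. Its arguments: {"type":"object","properties":{"increments":{"type":"string"},"grip_force":{"type":"number"}},"required":["increments"]}

```bash
mkdir -p pics; ls
cat > h.py <<'E'
from bench import ctrl
import numpy as np, cv2
from scipy.spatial.transform import Rotation as R
def cam(n):
    p=ctrl.get_image(n)
    return p
def rot(p):
    o=np.array(p["orientation"])
    return o if o.shape==(3,3) else (R.from_rotvec(o).as_matrix() if o.size==3 else R.from_quat(o).as_matrix())
def cloud(p):
    d=p["depth"]; v,u=np.mgrid[0:480,0:640]
    c=np.stack([(u-p["cx"])/p["fx"]*d,(v-p["cy"])/p["fy"]*d,d],-1)
    w=c@rot(p).T+np.array(p["position"]); w[d==0]=np.nan
    return w
def save(p,n): cv2.imwrite("pics/"+n+".png",p["frame"][:,:,::-1])
E
python3 - <<'E'
from h import *
s=ctrl.get_state(); print(s["position"],s["tool_rot"],s["grip_width"])
for n in ["scene","side","wrist"]:
    p=cam(n); save(p,n+"0"); print(n,p["position"],p["orientation"])
    w=cloud(p)
    if n=="wrist":continue
    for t in ["jar","casket","vase","seal","nest_jar","nest_box","nest_vase","nest_seal","rest_tray","wash_bottle"]:
        print(t,[(np.round(q["centre"],3).tolist(),round(q["score"],2)) for q in ctrl.find_in(t,p)][:3])
E
```

```text
pics
[0.23902966 0.60387099 0.22145861] [-5.88310391e-01 -3.08575447e+00  2.93818317e-03] 1.000021200347185
scene [1.34001742 0.38894647 0.60893913] [-1.27609979 -1.97521269  1.1438609 ]
jar [([0.488, -0.352, 0.071], 0.75)]
casket [([0.639, -0.167, 0.072], 0.89)]
vase [([0.362, -0.181, 0.043], 0.92), ([0.368, 0.023, 0.043], 0.69), ([0.49, -0.007, 0.064], 0.67)]
seal [([0.492, 0.372, 0.036], 0.83)]
nest_jar [([0.506, 0.383, 0.024], 0.58)]
nest_box [([0.512, 0.007, 0.021], 0.77)]
nest_vase [([0.645, -0.157, 0.021], 0.72)]
nest_seal [([0.504, -0.341, 0.023], 0.74)]
rest_tray [([0.605, 0.165, 0.01], 0.76)]
wash_bottle [([0.476, -0.182, 0.071], 0.65)]
side [ 0.42978483 -0.61126188  0.67355933] [-2.34770254  0.15486119 -0.07103432]
jar [([0.486, -0.016, 0.061], 0.7), ([0.467, -0.378, 0.07], 0.61)]
casket [([0.617, -0.196, 0.08], 0.91)]
vase [([0.376, -0.108, 0.043], 0.9), ([0.357, 0.012, 0.04], 0.75), ([0.485, -0.017, 0.065], 0.68)]
seal [([0.483, 0.364, 0.04], 0.89)]
nest_jar [([0.476, 0.351, 0.025], 0.6)]
nest_box [([0.47, -0.026, 0.021], 0.64), ([0.478, 0.354, 0.025], 0.2)]
nest_vase [([0.617, -0.213, 0.021], 0.66)]
nest_seal [([0.482, -0.383, 0.031], 0.8)]
rest_tray [([0.597, 0.157, 0.011], 0.78)]
wash_bottle [([0.461, -0.21, 0.081], 0.59)]
wrist [0.17586554 0.62894809 0.38391485] [2.4202325  1.64753984 0.20656565]
```

View pics/scene0.png

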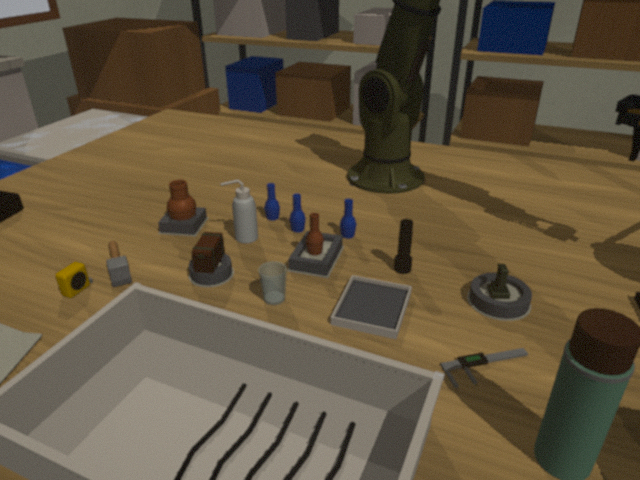

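View pics/side0.png

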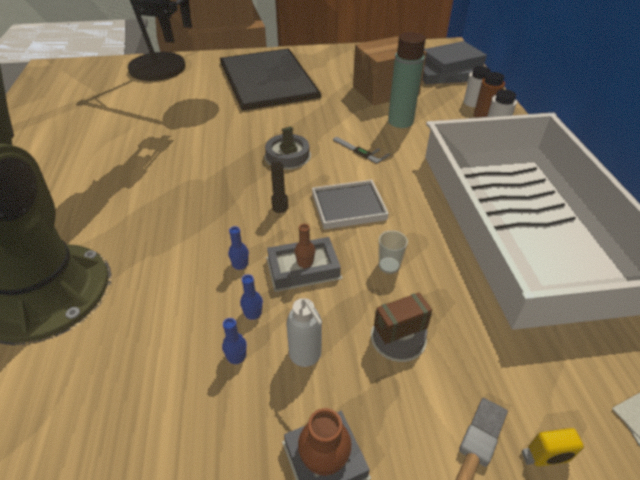

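The scene camera shows the jar on the square mount (183,215), the casket on the small round mount (210,262), the vase in the oblong mount (316,240) and the seal in the large round mount (500,290). The tray is at (370,305), the bottle at (245,215), the torch at (403,245) and the beaker at (272,283). This makes two swaps. Next I measure the poses.

```bash
cat >> h.py <<'E'
def pts(p,t,near=None):
    """world points of target's silhouette (best, or the one nearest to near)"""
    w=cloud(p); best=None
    for q in ctrl.silhouettes(t,p):
        x=w[cv2.erode(q["region"].astype(np.uint8),np.ones((2,2)))>0]; x=x[~np.isnan(x[:,0])]
        if len(x)<20: continue
        m=np.median(x,0)
        if near is None: return x
        d=np.hypot(*(m[:2]-near))
        if d<0.07 and (best is None or d<best[0]): best=(d,x)
    return None if best is None else best[1]
def rect(x):
    x=x[:,:2]; c=np.median(x,0)
    (cx,cy),(a,b),th=cv2.minAreaRect((x*1000).astype(np.float32)); 
    if a<b: a,b,th=b,a,th+90
    return f"rect c=({cx:.1f},{cy:.1f}) {a:.0f}x{b:.0f} long-axis {((th+90)%180)-90:.1f}deg"
def circ(x):
    from scipy.optimize import least_squares
    f=lambda v:np.hypot(x[:,0]-v[0],x[:,1]-v[1])-v[2]
    r=least_squares(f,[*np.mean(x[:,:2],0),.02],loss="soft_l1",f_scale=.001).x*1000
    return f"circ c=({r[0]:.1f},{r[1]:.1f}) r={r[2]:.1f}"
E
python3 - <<'E'
from h import *
P={n:cam(n) for n in ["scene","side"]}
near=dict(jar=(.49,-.365),casket=(.63,-.18),vase=(.488,-.012),seal=(.488,.368),nest_jar=(.49,.367),nest_box=(.49,-.01),nest_vase=(.63,-.185),nest_seal=(.493,-.362),rest_tray=(.6,.16),wash_bottle=(.47,-.195))
# (zlo,zhi) bands
band=dict(jar=(.08,.112),casket=(.074,.084),vase=(.078,.106),seal=(.072,.084),nest_jar=(.026,.033),nest_box=(.026,.033),nest_vase=(.026,.033),nest_seal=(.026,.033),rest_tray=(.015,.02),wash_bottle=(.03,.09))
A={}
for t in near:
    for n,p in P.items():
        x=pts(p,t,near[t])
        if x is None: print(t,n,"none"); continue
        A.setdefault(t,[]).append(x)
        b=band[t]; y=x[(x[:,2]>b[0])&(x[:,2]<b[1])]
        print(t,n,len(x),len(y),"zmax",np.round(np.percentile(x[:,2],98),3), rect(y) if len(y)>5 else "", circ(y) if len(y)>5 and t in("jar","vase","wash_bottle") else "")
    if t in A:
        x=np.vstack(A[t]); b=band[t]; y=x[(x[:,2]>b[0])&(x[:,2]<b[1])]
        print("  both",rect(y), circ(y) if t in("jar","vase","wash_bottle") else "")
for n,p in P.items():  # tall obstacles
    w=cloud(p).reshape(-1,3); w=w[(w[:,0]>.38)&(w[:,0]<.8)&(abs(w[:,1])<.5)&(w[:,2]>.045)&(w[:,2]<.2)]
    g=np.zeros((105,250),np.uint8); g[((w[:,0]-.38)/.004).astype(int),((w[:,1]+.5)/.004).astype(int)]=1
    k,l,s,c=cv2.connectedComponentsWithStats(g)
    for i in range(1,k):
        if s[i][4]>5:
            m=l[((w[:,0]-.38)/.004).astype(int),((w[:,1]+.5)/.004).astype(int)]==i
            print(n,"blob",np.round(w[m].min(0),3),np.round(w[m].max(0),3))
E
```

```text
jar scene 870 269 zmax 0.114 rect c=(470.8,-362.2) 44x38 long-axis 26.8deg circ c=(470.1,-364.0) r=18.3
jar side 2585 946 zmax 0.114 rect c=(470.0,-367.9) 40x38 long-axis 39.8deg circ c=(469.2,-370.5) r=15.8
  both rect c=(470.1,-365.1) 44x42 long-axis 74.1deg circ c=(470.5,-368.5) r=17.3
casket scene 966 394 zmax 0.082 rect c=(623.9,-179.5) 76x38 long-axis 13.6deg 
casket side 1931 1059 zmax 0.081 rect c=(621.0,-184.2) 79x41 long-axis 15.4deg 
  both rect c=(622.0,-182.7) 82x43 long-axis 15.4deg 
vase scene 498 96 zmax 0.108 rect c=(487.0,-4.4) 17x9 long-axis -59.5deg circ c=(480.8,-7.6) r=9.1
vase side 592 137 zmax 0.108 rect c=(481.6,-9.5) 20x17 long-axis -66.3deg circ c=(482.8,-10.0) r=7.8
  both rect c=(483.8,-8.9) 22x16 long-axis 76.8deg circ c=(482.1,-8.6) r=8.6
seal scene none
seal side 259 31 zmax 0.079 rect c=(484.4,366.9) 21x9 long-axis 6.1deg 
  both rect c=(484.4,366.9) 21x9 long-axis 6.1deg 
nest_jar scene 1853 795 zmax 0.032 rect c=(482.0,377.1) 107x107 long-axis 5.3deg 
nest_jar side 846 361 zmax 0.031 rect c=(481.1,368.9) 106x96 long-axis -0.0deg 
  both rect c=(481.
[... 1526 characters left out ...]
  0.083]
scene blob [ 0.615 -0.048  0.045] [0.67  0.006 0.073]
scene blob [ 0.753 -0.415  0.045] [ 0.8   -0.382  0.058]
scene blob [0.781 0.463 0.046] [0.8   0.468 0.199]
side blob [ 0.38  -0.115  0.045] [ 0.394 -0.089  0.093]
side blob [ 0.435 -0.401  0.045] [ 0.505 -0.341  0.116]
side blob [ 0.435 -0.236  0.045] [ 0.489 -0.177  0.149]
side blob [0.434 0.162 0.046] [0.461 0.19  0.118]
side blob [ 0.463 -0.028  0.045] [0.503 0.003 0.111]
side blob [0.47  0.36  0.045] [0.497 0.382 0.081]
side blob [ 0.578 -0.213  0.045] [ 0.666 -0.155  0.083]
side blob [ 0.619 -0.049  0.045] [0.671 0.004 0.072]
side blob [ 0.753 -0.417  0.045] [ 0.8   -0.385  0.058]
side blob [0.765 0.458 0.045] [0.8 0.5 0.2]
```

Call:
move_arm(increments="28 -27 0 0 0 3.5 0;28 -27 0 0 0 3.5 0;28 -27 0 0 0 3.5 0;28 -27 0 0 0 3.5 0;28 -27 0 0 0 3.5 0;28 -27 0 0 0 3.5 0;28 -27 0 0 0 3.5 0;28 -27 0 0 0 3.5 0")

```text
time: 2.92
position: [0.4643, 0.3869, 0.2229]
tool_rot: [-0.181, 3.136, 0.001]
ft_force: [1.5, 0.8, 0.5]
grip_width: 1.001
grip_force: 0.0
```

```bash
cat >> h.py <<'E'
def st():
    s=ctrl.get_state(); M=R.from_rotvec(s["tool_rot"]).as_matrix()
    print("t",round(float(s["time"]),2),"tcp mm",np.round(np.array(s["position"])*1000,1),"tool y at",round(np.degrees(np.arctan2(M[1,1],M[0,1])),1),"tilt",round(np.degrees(np.arccos(-M[2,2])),2),"open",round(float(s["grip_width"])*87,1),"F",np.round(s["ft_force"],1),"grip",s["grip_force"],"q7",round(s["joint_positions"][6],2))
E
python3 - <<'E'
from h import *
st(); p=cam("wrist"); save(p,"w1"); w=cloud(p)
for t,b in [("seal",(.072,.084)),("nest_jar",(.026,.033))]:
    x=pts(p,t)
    if x is None: print(t,None); continue
    y=x[(x[:,2]>b[0])&(x[:,2]<b[1])]; print(t,len(x),len(y),rect(y), np.percentile(x[:,2],98))
E
```

```text
t 2.92 tcp mm [464.3 386.9 222.9] tool y at 96.6 tilt 0.04 open 87.1 F [1.5 0.8 0.5] grip 0.0 q7 0.96
seal 1359 482 rect c=(479.7,373.3) 26x13 long-axis 22.6deg 0.08016440211414612
nest_jar 8521 4827 rect c=(476.9,377.9) 108x107 long-axis 3.2deg 0.030457668072634413
```

View pics/w1.png

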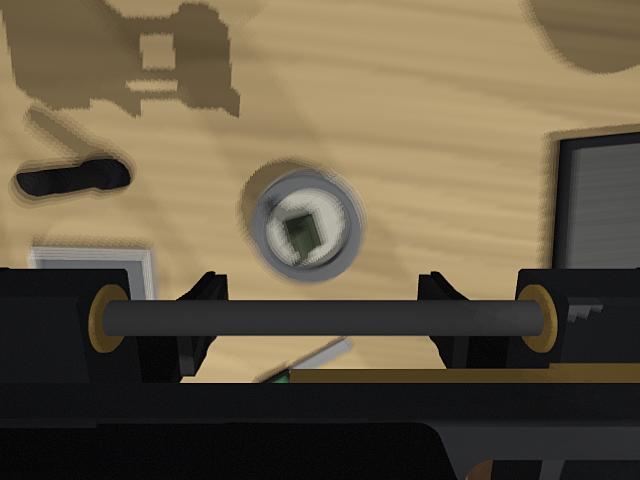

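The wrist view shows the seal in the large round mount at (302,235). The frame looks slightly smeared, so I measure again now that the arm has settled.

Run:
```python
from h import *
for i in range(2):
    p=cam("wrist")
    for t,b in [("seal",(.072,.084)),("nest_jar",(.026,.033))]:
        x=pts(p,t)
        if x is None: print(t,None); continue
        y=x[(x[:,2]>b[0])&(x[:,2]<b[1])]; print(t,len(x),len(y),rect(y), circ(y))
st()
```

```text
seal 1329 486 rect c=(479.8,373.2) 26x13 long-axis 22.8deg circ c=(478.9,373.0) r=7.7
nest_jar 8490 4869 rect c=(476.5,377.2) 108x108 long-axis 40.7deg circ c=(476.5,377.1) r=47.0
seal 1357 488 rect c=(480.0,373.3) 26x13 long-axis 22.3deg circ c=(478.8,373.3) r=7.7
nest_jar 8648 4850 rect c=(476.7,377.7) 109x107 long-axis 29.2deg circ c=(476.6,377.2) r=47.0
t 3.37 tcp mm [461.9 389.9 222.6] tool y at 96.6 tilt 0.03 open 86.8 F [ 0.1 -0.7 -0.1] grip 0.0 q7 0.95
```

Call:
move_arm(increments="4.5 -4 -40 0 0 4 0;4.5 -4 -40 0 0 4 0;4.5 -4 -40 0 0 4 0;4.5 -4 -40 0 0 4 0;0 0 -10 0 0 0 0;0 0 -9 0 0 0 0;0 0 0 0 0 0 0;0 0 0 0 0 0 0", grip_force=20)

```text
time: 4.03
position: [0.4817, 0.3743, 0.0456]
tool_rot: [-0.61, 3.079, 0.003]
ft_force: [0.5, 1.0, 0.2]
grip_width: 1.001
grip_force: 0.0
```

Call:
move_arm(increments="0 0 0 0 0 0 255;0 0 0 0 0 0 255;0 0 0 0 0 0 255;0 0 0 0 0 0 255;0 0 0 0 0 0 255;0 0 0 0 0 0 255;0 0 0 0 0 0 255;0 0 0 0 0 0 255")

```text
time: 4.7
position: [0.4812, 0.3723, 0.0435]
tool_rot: [0.61, -3.082, -0.0]
ft_force: [-0.4, -0.4, -0.4]
grip_width: 0.481
grip_force: 0.0
```

Run:
```python
from h import *
st(); p=cam("side"); save(p,"s1"); cv2.imwrite("pics/s1c.png",cv2.resize(p["frame"][60:260,180:440,::-1],None,fx=2.5,fy=2.5))
```

```text
t 4.7 tcp mm [481.2 372.3  43.5] tool y at 112.4 tilt 0.0 open 41.9 F [-0.4 -0.4 -0.4] grip 0.0 q7 1.27
```

View pics/s1c.png

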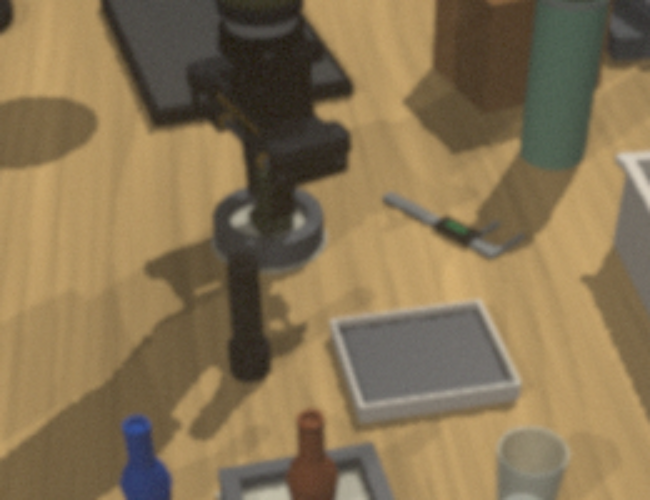

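The gripper is astride the seal in its mount, at about (270,210) in the crop, and still closing.

Call:
move_arm(increments="0 0 0 0 0 0 255;0 0 0 0 0 0 255;0 0 0 0 0 0 255;0 0 0 0 0 0 255;0 0 0 0 0 0 255;0 0 0 0 0 0 255;0 0 0 0 0 0 255;0 0 0 0 0 0 255")

```text
time: 5.42
position: [0.4811, 0.3726, 0.0435]
tool_rot: [0.611, -3.082, -0.001]
ft_force: [-0.1, 0.4, -0.2]
grip_width: 0.15
grip_force: 20.0
```

Call:
move_arm(increments="0 0 10 0 0 0 255;0 0 35 0 0 0 255;0 0 35 0 0 0 255;16 -30 0 0 0 -6.5 255;16 -30 0 0 0 -6.5 255;16 -30 0 0 0 -6.5 255;16 -30 0 0 0 -6.5 255;16 -30 0 0 0 -6.5 255")

```text
time: 6.08
position: [0.5615, 0.2205, 0.1241]
tool_rot: [-0.285, -3.129, 0.0]
ft_force: [0.5, 0.3, -2.4]
grip_width: 0.151
grip_force: 20.0
```

Call:
move_arm(increments="18 -30 0 0 0 -6.5 255;18 -30 0 0 0 -6.5 255;0 0 -30 0 0 0 255;0 0 -25 0 0 0 255;0 0 -15 0 0 0 255;0 0 -8 0 0 0 255;0 0 -6 0 0 0 255;0 0 0 0 0 0 255")

```text
time: 6.75
position: [0.5967, 0.1623, 0.0389]
tool_rot: [-0.628, -3.077, 0.001]
ft_force: [0.3, 0.2, -2.8]
grip_width: 0.151
grip_force: 20.0
```

Call:
move_arm(increments="0 0 -1 0 0 0 255;0 0 -1 0 0 0 255;0 0 -0.6 0 0 0 255;0 0 -0.4 0 0 0 255;0 0 -0.4 0 0 0 255;0 0 0 0 0 0 255;0 0 0 0 0 0 255;0 0 0 0 0 0 255")

```text
time: 7.42
position: [0.5972, 0.1624, 0.0363]
tool_rot: [0.629, 3.078, 0.0]
ft_force: [-0.3, 0.2, -2.5]
grip_width: 0.144
grip_force: 20.0
```

Call:
move_arm(increments="0 0 -0.4 0 0 0 255;0 0 -0.4 0 0 0 255;0 0 -0.3 0 0 0 255;0 0 -0.3 0 0 0 255;0 0 0 0 0 0 255;0 0 0 0 0 0 255;0 0 0 0 0 0 255;0 0 0 0 0 0 255")

```text
time: 8.08
position: [0.5973, 0.1625, 0.0355]
tool_rot: [0.629, 3.078, 0.0]
ft_force: [-3.7, -1.7, 5.0]
grip_width: 0.145
grip_force: 20.0
```

Call:
move_arm(increments="0 0 0 0 0 0 150;0 0 0 0 0 0 100;0 0 0 0 0 0 0;0 0 0 0 0 0 0;0 0 0 0 0 0 0;0 0 10 0 0 0 0;0 0 40 0 0 0 0;0 0 40 0 0 0 0")

```text
time: 8.75
position: [0.5954, 0.1618, 0.1242]
tool_rot: [-0.628, -3.074, 0.004]
ft_force: [1.3, 0.5, 0.5]
grip_width: 0.669
grip_force: 0.0
```

Run:
```python
from h import *
st(); p=cam("wrist"); cv2.imwrite("pics/s2.png",p["frame"][:,:,::-1])
for c in ["wrist","side"]:
    q=cam(c); x=pts(q,"seal",(.597,.163))
    if x is not None: y=x[(x[:,2]>.065)]; print(c,len(x),rect(y),np.percentile(x[:,2],98))
```

```text
t 8.75 tcp mm [595.4 161.8 124.2] tool y at 66.9 tilt 0.28 open 58.2 F [1.3 0.5 0.5] grip 0.0 q7 0.93
wrist 2376 rect c=(596.4,162.3) 27x13 long-axis -22.9deg 0.07199503727336642
side 387 rect c=(598.6,159.2) 24x11 long-axis -22.6deg 0.07190671937338246
```

View pics/s2.png

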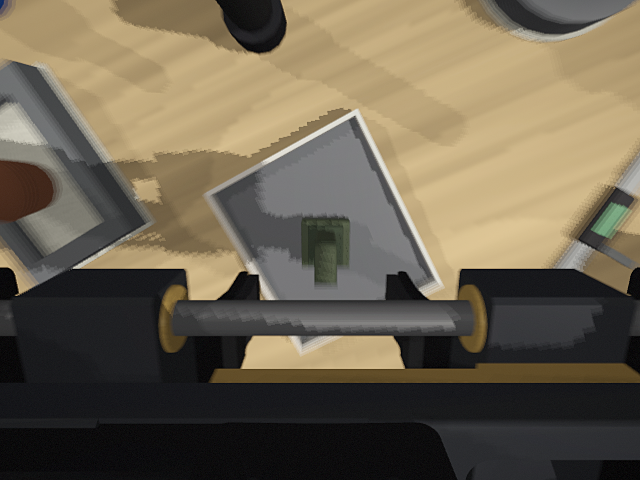

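The wrist view shows the seal upright in the tray at (325,250). Next, over to the jar, high enough to clear the bottle.

Call:
move_arm(increments="0 -10 37 0 0 -4 0;-4 -15 37 0 0 -4 0;-9 -40 0 0 0 -4 0;-9 -40 0 0 0 -4 0;-9 -40 0 0 0 -4 0;-9 -40 0 0 0 -4 0;-9 -40 0 0 0 -4 0;-9 -40 0 0 0 -4 0")

```text
time: 9.67
position: [0.5373, -0.1041, 0.1972]
tool_rot: [-1.456, -2.781, 0.002]
ft_force: [1.3, 0.1, -0.2]
grip_width: 1.001
grip_force: 0.0
```

Call:
move_arm(increments="-9 -40 0 0 0 -4 0;-9 -40 0 0 0 -4 0;-9 -40 0 0 0 -4 0;-9 -40 0 0 0 -4 0;-9 -40 0 0 0 -4 0;-9 -30 0 0 0 -4 0;-9 -17 0 0 0 -4 0;0 0 0 0 0 0 0")

```text
time: 10.33
position: [0.4715, -0.3549, 0.1974]
tool_rot: [-2.096, -2.338, 0.007]
ft_force: [-0.2, 0.2, 0.1]
grip_width: 0.997
grip_force: 0.0
```

Run:
```python
from h import *
ctrl.get_image("side")
st(); p=cam("wrist"); save(p,"w3")
for t,b in [("jar",(.108,.117)),("nest_seal",(.026,.033))]:
    x=pts(p,t)
    if x is None: print(t,None); continue
    y=x[(x[:,2]>b[0])&(x[:,2]<b[1])]; print(t,len(x),len(y),rect(y), circ(y),np.percentile(x[:,2],98))
```

```text
t 10.38 tcp mm [ 473.4 -351.9  197.3] tool y at 6.6 tilt 0.19 open 87.0 F [ 0.7 -0.2  0. ] grip 0.0 q7 0.85
jar 5774 1158 rect c=(467.9,-365.3) 41x41 long-axis -32.7deg circ c=(467.9,-364.8) r=18.7 0.11390412545623653
nest_seal 4214 3550 rect c=(469.7,-365.9) 89x88 long-axis -74.5deg circ c=(468.8,-370.3) r=45.6 0.030839234389207448
```

View pics/w3.png

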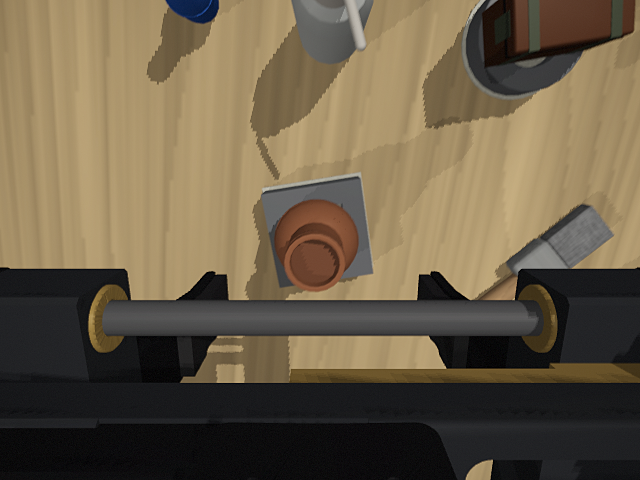

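The wrist view shows the jar rim at (315,262) on the square mount, with the bottle at (330,30) well away.

Call:
move_arm(increments="-2 -4 -28 0 0 0 0;-2 -4 -28 0 0 0 0;-2 -4 -28 0 0 0 0;0 -2 -22 0 0 0 30;0 0 -7 0 0 0 60;0 0 0 0 0 0 80;0 0 0 0 0 0 100;0 0 0 0 0 0 100", grip_force=15)

```text
time: 11.2
position: [0.4717, -0.3636, 0.0874]
tool_rot: [2.08, 2.351, 0.001]
ft_force: [-0.4, 0.0, 0.7]
grip_width: 0.709
grip_force: 0.0
```

Run:
```python
from h import *
st();p=cam("side");st()
x=pts(p,"jar",(.468,-.366)); print(None if x is None else (len(x),np.percentile(x[:,2],[2,98])))
```

```text
t 11.2 tcp mm [ 471.7 -363.6   87.4] tool y at 7.0 tilt 0.15 open 61.7 F [-0.4  0.   0.7] grip 0.0 q7 0.94
t 11.25 tcp mm [ 471.6 -363.8   87.6] tool y at 7.0 tilt 0.18 open 58.5 F [ 1.   0.2 -0.4] grip 0.0 q7 0.94
(1896, array([0.04322132, 0.11368662]))
```

Call:
move_arm(increments="-3 -1.5 -3 0 0 0 100;0 0 -2 0 0 0 100;0 0 0 0 0 0 120;0 0 0 0 0 0 125;0 0 0 0 0 0 150;0 0 0 0 0 0 255;0 0 0 0 0 0 255;0 0 0 0 0 0 255", grip_force=20)

```text
time: 11.97
position: [0.468, -0.365, 0.0811]
tool_rot: [2.082, 2.351, 0.001]
ft_force: [2.2, -0.1, 0.6]
grip_width: 0.474
grip_force: 20.0
```

Call:
move_arm(increments="0 0 10 0 0 0 255;0 0 35 0 0 0 255;0 0 40 0 0 0 255;6 20 35 0 0 0 255;6 30 20 0 0 0 255;6 38 0 0 0 0 255;6 38 0 0 0 0 255;6 38 0 0 0 0 255")

```text
time: 12.63
position: [0.4962, -0.2001, 0.2213]
tool_rot: [-2.085, -2.349, 0.001]
ft_force: [0.1, -0.3, -2.7]
grip_width: 0.475
grip_force: 20.0
```

Call:
move_arm(increments="6 39 0 0 0 0 255;6 39 0 0 0 0 255;6 39 0 0 0 0 255;6 39 0 0 0 0 255;6 39 0 0 0 0 255;0 39 0 0 0 0 255;0 39 0 0 0 0 255;0 39 0 0 0 0 255")

```text
time: 13.3
position: [0.5262, 0.1117, 0.2207]
tool_rot: [-2.085, -2.35, 0.003]
ft_force: [1.6, -1.2, -2.5]
grip_width: 0.475
grip_force: 20.0
```

Call:
move_arm(increments="-7 38 0 0 0 0 255;-7 38 0 0 0 0 255;-7 38 0 0 0 0 255;-7 38 0 0 0 0 255;-7 38 0 0 0 0 255;-7 38 0 0 0 0 255;-7 30 0 0 0 0 255;-1 8 0 0 0 0 255")

```text
time: 13.97
position: [0.473, 0.3831, 0.2199]
tool_rot: [-2.072, -2.357, 0.002]
ft_force: [-0.4, 0.4, -3.3]
grip_width: 0.474
grip_force: 20.0
```

Run:
```python
from h import *
cam("wrist")
st()
for n in ["wrist","scene","side"]:
    p=cam(n);
    for t,near,b in [("jar",(.478,.377),(0.15,.3)),("nest_jar",(.478,.377),(.026,.033))]:
        x=pts(p,t,near)
        if x is None: print(n,t,None); continue
        y=x[(x[:,2]>b[0])&(x[:,2]<b[1])]; print(n,t,len(x),rect(y),np.percentile(x[:,2],[2,98]))
st()
```

```text
t 14.02 tcp mm [473.8 382.1 219.8] tool y at 7.4 tilt 0.14 open 41.1 F [-0.6  1.5 -2.6] grip 19.99190703732893 q7 -0.56
wrist jar 12046 rect c=(471.5,390.2) 59x56 long-axis 47.6deg [0.19311197 0.2527581 ]
wrist nest_jar 4987 rect c=(476.5,398.4) 108x66 long-axis 3.8deg [0.00113788 0.03042164]
scene jar 1196 rect c=(492.4,373.9) 63x45 long-axis 78.2deg [0.17327219 0.24854035]
scene nest_jar 2304 rect c=(482.6,376.0) 105x105 long-axis 6.7deg [0.00155622 0.03159841]
side jar 975 rect c=(480.8,361.4) 56x55 long-axis 48.0deg [0.17404432 0.2525166 ]
side nest_jar 1202 rect c=(480.8,370.7) 106x102 long-axis 13.2deg [-9.60204816e-05  3.06578314e-02]
t 14.47 tcp mm [477.8 375.6 221. ] tool y at 6.8 tilt 0.02 open 41.3 F [-0.3 -0.3 -2.3] grip 19.991360607091337 q7 -0.56
```

Call:
move_arm(increments="0.5 0.5 -35 0 0 0 255;0.5 0.5 -35 0 0 0 255;0 0 -30 0 0 0 255;0 0 -14 0 0 0 255;0 0 -6 0 0 0 255;0 0 0 0 0 0 255;0 0 0 0 0 0 255;0 0 0 0 0 0 255")

```text
time: 15.13
position: [0.4794, 0.3787, 0.1028]
tool_rot: [2.084, 2.351, 0.005]
ft_force: [-0.7, 0.2, -3.2]
grip_width: 0.478
grip_force: 20.0
```

```bash
cat >> h.py <<'E'
def circR(x,r0):
    from scipy.optimize import least_squares
    f=lambda v:np.hypot(x[:,0]-v[0],x[:,1]-v[1])-r0
    r=least_squares(f,np.mean(x[:,:2],0),loss="soft_l1",f_scale=.001).x*1000
    return np.round(r,1)
E
python3 - <<'E'
from h import *
st()
for n in ["scene","side","wrist"]:
    p=cam(n); save(p,"j_"+n)
    x=pts(p,"jar",(.478,.377))
    if x is not None:
        z0=.050; y=x[(x[:,2]>z0+.014)&(x[:,2]<z0+.032)]; print(n,"belly",len(y),circR(y,.035) if len(y)>10 else "")
    x=pts(p,"nest_jar",(.478,.377))
    if x is not None:
        y=x[(x[:,2]>.005)&(x[:,2]<.026)]; y=y[np.hypot(y[:,0]-.479,y[:,1]-.376)>.047]; print(n,"nest side",len(y),circR(y,.055) if len(y)>10 else "", rect(x[(x[:,2]>.026)&(x[:,2]<.033)]))
st()
p=cam("scene"); cv2.imwrite("pics/j_c.png",cv2.resize(p["frame"][190:340,410:610,::-1],None,fx=4,fy=4))
E
```

```text
t 15.13 tcp mm [479.4 378.7 102.8] tool y at 6.9 tilt 0.2 open 41.6 F [-0.7  0.2 -3.2] grip 19.992557298392057 q7 -0.55
scene belly 317 [478.3 377.1]
scene nest side 556 [477.2 375.9] rect c=(491.3,377.3) 106x88 long-axis -89.6deg
side belly 181 [481.3 378.7]
side nest side 285 [480.4 377.3] rect c=(481.1,363.9) 106x88 long-axis -3.1deg
wrist belly 927 [478.3 376.3]
wrist nest side 129 [477.4 376.4] rect c=(475.7,393.0) 109x77 long-axis 7.5deg
t 15.58 tcp mm [478.2 378.  101. ] tool y at 6.9 tilt 0.02 open 41.7 F [ 0.  -0.5 -2.9] grip 19.99251608736813 q7 -0.55
```

View pics/j_c.png

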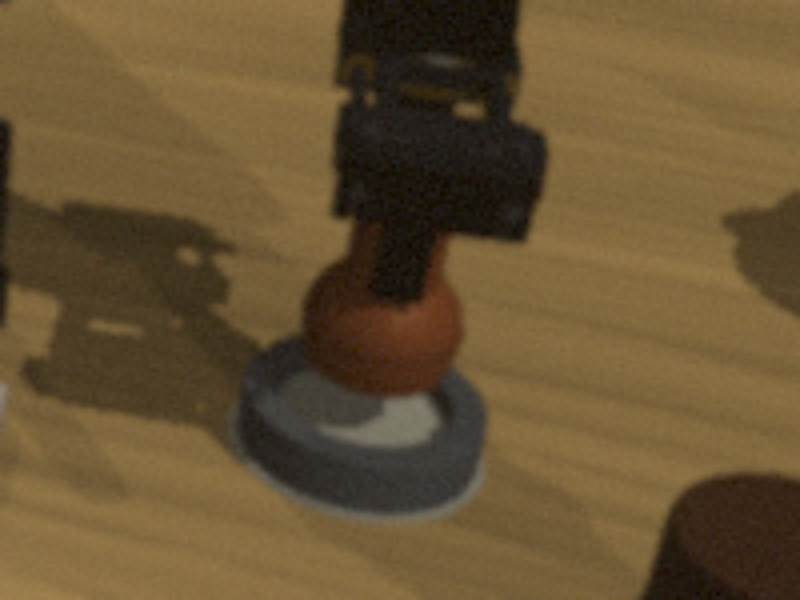

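The crop shows the jar above the round recess at about (385,330). All three cameras put it 1 mm off centre in x and y. I correct that and lower it.

Call:
move_arm(increments="-1 -1 -10 0 0 0 255;0 0 -8 0 0 0 255;0 0 -6 0 0 0 255;0 0 -4 0 0 0 255;0 0 -1.5 0 0 0 255;0 0 -0.5 0 0 0 255;0 0 0 0 0 0 255;0 0 0 0 0 0 255")

```text
time: 16.3
position: [0.4775, 0.3771, 0.0711]
tool_rot: [2.083, 2.351, 0.001]
ft_force: [0.2, -0.7, -3.6]
grip_width: 0.477
grip_force: 20.0
```

Call:
move_arm(increments="0 0 -0.4 0 0 0 255;0 0 -0.4 0 0 0 255;0 0 -0.4 0 0 0 255;0 0 -0.4 0 0 0 255;0 0 0 0 0 0 255;0 0 0 0 0 0 255;0 0 0 0 0 0 255;0 0 0 0 0 0 255")

```text
time: 16.97
position: [0.4772, 0.3769, 0.0692]
tool_rot: [2.083, 2.351, 0.0]
ft_force: [0.3, -0.0, -3.0]
grip_width: 0.481
grip_force: 20.0
```

Call:
move_arm(increments="0 0 -0.4 0 0 0 255;0 0 -0.4 0 0 0 255;0 0 -0.2 0 0 0 255;0 0 0 0 0 0 255;0 0 0 0 0 0 255;0 0 0 0 0 0 255;0 0 0 0 0 0 255;0 0 0 0 0 0 255")

```text
time: 17.63
position: [0.4774, 0.3771, 0.0689]
tool_rot: [2.083, 2.351, 0.001]
ft_force: [-1.3, -1.4, 6.6]
grip_width: 0.474
grip_force: 20.0
```

Call:
move_arm(increments="0 0 0 0 0 0 110;0 0 0 0 0 0 90;0 0 0 0 0 0 60;0 0 0 0 0 0 30;0 0 0 0 0 0 20;0 0 0 0 0 0 20;0 0 0 0 0 0 20;0 0 10 0 0 0 20")

```text
time: 18.3
position: [0.476, 0.3759, 0.0764]
tool_rot: [-2.083, -2.351, 0.006]
ft_force: [-0.2, -0.5, 0.1]
grip_width: 0.903
grip_force: 0.0
```

Call:
move_arm(increments="0 0 35 0 0 0 20;0 0 35 0 0 0 20;17 -30 0 0 0 7 20;17 -30 0 0 0 7 20;17 -30 0 0 0 7 20;17 -30 0 0 0 7 20;17 -30 0 0 0 7 20;17 -30 0 0 0 7 20")

```text
time: 18.97
position: [0.58, 0.1955, 0.1493]
tool_rot: [1.093, 2.944, 0.002]
ft_force: [0.2, 1.4, 0.3]
grip_width: 0.92
grip_force: 0.0
```

Call:
move_arm(increments="17 -33 0 0 0 7 40;1 -2 -25 0 0 7 60;0 0 -30 0 0 4 80;0 0 -15 0 0 0 100;0 0 0 0 0 0 100;0 0 0 0 0 0 100;0 0 0 0 0 0 100;0 0 0 0 0 0 100")

```text
time: 19.63
position: [0.5984, 0.1628, 0.0804]
tool_rot: [0.629, 3.075, 0.003]
ft_force: [-0.5, 0.2, -0.5]
grip_width: 0.611
grip_force: 0.0
```

Run:
```python
from h import *
st()
for n in ["scene","side","wrist"]:
    p=cam(n)
    x=pts(p,"jar",(.478,.377))
    if x is not None:
        z0=.018; y=x[(x[:,2]>z0+.014)&(x[:,2]<z0+.032)]; print(n,"belly",len(y),circR(y,.035) if len(y)>10 else "",np.percentile(x[:,2],98))
    x=pts(p,"seal",(.597,.163))
    if x is not None: print(n,rect(x[x[:,2]>.066]))
st()
```

```text
t 19.63 tcp mm [598.4 162.8  80.4] tool y at 66.9 tilt 0.21 open 53.2 F [-0.5  0.2 -0.5] grip 0.0 q7 0.91
scene belly 313 [476.1 375.4] 0.10185175564598883
scene rect c=(599.2,163.1) 27x10 long-axis -20.4deg
side belly 175 [479.9 377.2] 0.10085929317074868
side rect c=(608.7,154.6) 10x4 long-axis 53.0deg
wrist rect c=(584.3,167.4) 40x13 long-axis -22.8deg
t 20.08 tcp mm [597.1 162.2  78.3] tool y at 66.9 tilt 0.01 open 52.9 F [ 1.2  0.4 -0.4] grip 0.0 q7 0.91
```

The jar is seated, with its top at 102 mm. Now the seal again.

Call:
move_arm(increments="0 0 -25 0 0 0 120;0 0 -12 0 0 0 140;0 0 -6 0 0 0 160;0 0 0 0 0 0 180;0 0 0 0 0 0 200;0 0 0 0 0 0 255;0 0 0 0 0 0 255;0 0 0 0 0 0 255", grip_force=20)

```text
time: 20.75
position: [0.5978, 0.1623, 0.0362]
tool_rot: [0.63, 3.076, 0.001]
ft_force: [0.3, -0.4, 1.0]
grip_width: 0.148
grip_force: 20.0
```

Call:
move_arm(increments="0 0 0 0 0 0 255;0 0 0 0 0 0 255;0 0 10 0 0 0 255;0 0 35 0 0 0 255;0 0 40 0 0 0 255;0 0 40 0 0 0 255;0 0 30 0 0 0 255;0 0 0 0 0 0 255")

```text
time: 21.42
position: [0.6008, 0.1631, 0.1986]
tool_rot: [0.628, 3.067, 0.01]
ft_force: [1.4, 0.1, -0.6]
grip_width: 0.148
grip_force: 20.0
```

Call:
move_arm(increments="-9 -38 0 0 0 -3.7 255;-9 -38 0 0 0 -3.7 255;-9 -38 0 0 0 -3.7 255;-9 -38 0 0 0 -3.7 255;-9 -38 0 0 0 -3.7 255;-9 -38 0 0 0 -3.7 255;-9 -38 0 0 0 -3.7 255;-9 -38 0 0 0 -3.7 255")

```text
time: 22.08
position: [0.5234, -0.1433, 0.1895]
tool_rot: [-1.399, -2.811, 0.0]
ft_force: [0.5, 0.4, -3.0]
grip_width: 0.15
grip_force: 20.0
```

Call:
move_arm(increments="-9 -38 0 0 0 -3.7 255;-9 -38 0 0 0 -3.7 255;-9 -38 0 0 0 -3.7 255;-9 -38 0 0 0 -3.7 255;-9 -38 0 0 0 -3.7 255;-10 -34 0 0 0 -3.1 255;0 0 -15 0 0 0 255;0 0 -35 0 0 0 255")

```text
time: 22.75
position: [0.4702, -0.3714, 0.1437]
tool_rot: [1.901, 2.49, -0.001]
ft_force: [1.9, 0.0, -2.5]
grip_width: 0.148
grip_force: 20.0
```

Call:
move_arm(increments="0 0 -35 0 0 0 255;0 0 -20 0 0 0 255;0 0 -10 0 0 0 255;0 0 0 0 0 0 255;0 0 0 0 0 0 255;0 0 0 0 0 0 255;0 0 0 0 0 0 255;0 0 0 0 0 0 255")

```text
time: 23.42
position: [0.471, -0.3665, 0.0768]
tool_rot: [1.896, 2.501, 0.001]
ft_force: [-0.3, -0.5, -2.3]
grip_width: 0.151
grip_force: 20.0
```

Run:
```python
from h import *
st()
for n in ["scene","side","wrist"]:
    p=cam(n)
    if n=="wrist": save(p,"w5")
    if n=="side": cv2.imwrite("pics/s5.png",cv2.resize(p["frame"][300:480,220:440,::-1],None,fx=3.2,fy=3.2))
    for t,b in [("seal",(.04,.075)),("nest_seal",(.026,.033))]:
        x=pts(p,t,(.47,-.366))
        if x is None: print(n,t,None); continue
        y=x[(x[:,2]>b[0])&(x[:,2]<b[1])]; print(n,t,len(x),rect(y) if len(y)>5 else "",np.percentile(x[:,2],[2,98]).round(3))
st()
```

```text
t 23.42 tcp mm [ 471.  -366.5   76.8] tool y at 15.7 tilt 0.17 open 13.1 F [-0.3 -0.5 -2.3] grip 19.999403203837574 q7 1.06
scene seal 146 rect c=(473.7,-362.7) 34x33 long-axis 15.6deg [0.053 0.072]
scene nest_seal 1055 rect c=(470.8,-364.1) 93x86 long-axis 15.4deg [0.002 0.033]
side seal 245 rect c=(474.0,-378.1) 32x9 long-axis 15.4deg [0.052 0.072]
side nest_seal 2214 rect c=(472.9,-373.6) 106x60 long-axis -2.5deg [0.001 0.031]
wrist seal 3423 rect c=(466.4,-353.9) 33x12 long-axis 14.4deg [0.054 0.111]
wrist nest_seal 12724 rect c=(465.8,-352.7) 88x61 long-axis 15.3deg [0.001 0.03 ]
t 23.87 tcp mm [ 470.1 -365.9   75.2] tool y at 15.7 tilt 0.0 open 13.0 F [-0.2 -1.  -2.3] grip 19.99936095206067 q7 1.06
```

View pics/s5.png

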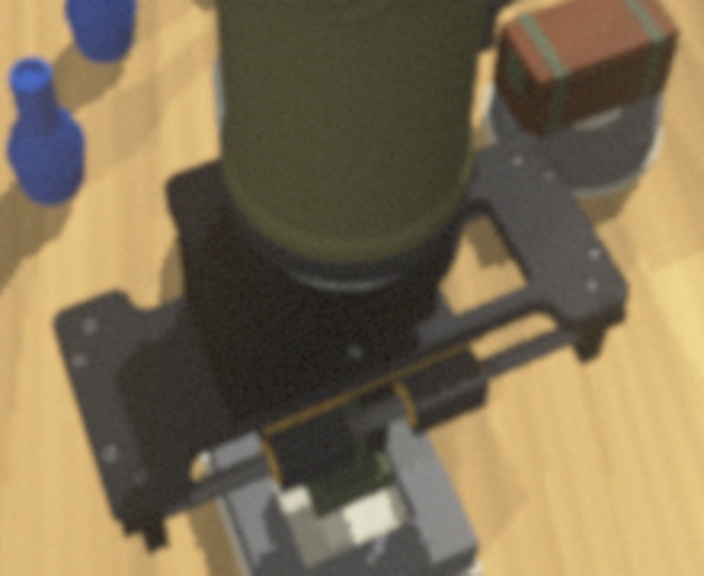

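The crop shows the seal over the square recess at (345,480), aligned with it, and tolerance is 8 mm. I lower it.

Call:
move_arm(increments="0 0 -12 0 0 0 255;0 0 -8 0 0 0 255;0 0 -5 0 0 0 255;0 0 -3 0 0 0 255;0 0 -1.5 0 0 0 255;0 0 -0.5 0 0 0 255;0 0 0 0 0 0 255;0 0 0 0 0 0 255")

```text
time: 24.53
position: [0.4703, -0.3661, 0.0455]
tool_rot: [1.898, 2.503, 0.0]
ft_force: [0.1, -0.2, -1.8]
grip_width: 0.145
grip_force: 20.0
```

Call:
move_arm(increments="0 0 -0.5 0 0 0 255;0 0 -0.4 0 0 0 255;0 0 -0.4 0 0 0 255;0 0 -0.3 0 0 0 255;0 0 0 0 0 0 255;0 0 0 0 0 0 255;0 0 0 0 0 0 255;0 0 0 0 0 0 255")

```text
time: 25.2
position: [0.4702, -0.366, 0.0442]
tool_rot: [1.898, 2.503, 0.001]
ft_force: [-1.7, 1.3, 6.2]
grip_width: 0.149
grip_force: 20.0
```

Call:
move_arm(increments="0 0 0 0 0 0 200;0 0 0 0 0 0 150;0 0 0 0 0 0 100;0 0 0 0 0 0 60;0 0 0 0 0 0 30;0 0 10 0 0 0 0;0 0 35 0 0 0 0;0 0 40 0 0 0 0")

```text
time: 25.87
position: [0.4683, -0.3646, 0.1276]
tool_rot: [-1.895, -2.499, 0.002]
ft_force: [0.9, -0.3, 1.1]
grip_width: 0.66
grip_force: 0.0
```

Call:
move_arm(increments="0 0 40 0 0 0 0;4 20 30 0 0 0 0;4 39 0 0 0 0 0;4 39 0 0 0 0 0;0 39 0 0 0 0 0;0 39 0 0 0 0 0;0 39 0 0 0 0 0;0 39 0 0 0 0 0")

```text
time: 26.53
position: [0.4819, -0.1103, 0.1996]
tool_rot: [1.898, 2.502, 0.002]
ft_force: [0.4, 0.9, -0.1]
grip_width: 0.997
grip_force: 0.0
```

Call:
move_arm(increments="0 39 0 0 0 0 20;0 39 0 0 0 0 40;0 16 0 0 0 0 60;0 0 0 0 0 0 60;0 0 0 0 0 0 60;0 0 0 0 0 0 60;0 0 0 0 0 0 60;0 0 0 0 0 0 60")

```text
time: 27.2
position: [0.4821, -0.0195, 0.1987]
tool_rot: [1.901, 2.5, -0.0]
ft_force: [1.1, -0.3, -0.1]
grip_width: 0.764
grip_force: 0.0
```

Run:
```python
from h import *
st()
for n in ["scene","side"]:
    p=cam(n)
    x=pts(p,"seal",(.47,-.366)); print(n,None if x is None else (len(x),np.percentile(x[:,2],[2,98]).round(3),np.median(x,0).round(3)))
    if n=="side": cv2.imwrite("pics/s6.png",cv2.resize(p["frame"][300:480,220:440,::-1],None,fx=3.2,fy=3.2))
p=cam("wrist"); save(p,"w6")
for t,b in [("vase",(.104,.113)),("nest_box",(.026,.033))]:
    x=pts(p,t,(.482,-.008))
    if x is None: print(t,None); continue
    y=x[(x[:,2]>b[0])&(x[:,2]<b[1])]; print(t,len(x),len(y),rect(y),np.percentile(x[:,2],[2,98]).round(3))
st()
```

```text
t 27.2 tcp mm [482.1 -19.5 198.7] tool y at 15.5 tilt 0.02 open 66.5 F [ 1.1 -0.3 -0.1] grip 0.0 q7 0.25
scene (237, array([0.028, 0.081]), array([ 0.475, -0.36 ,  0.05 ]))
side (812, array([0.022, 0.081]), array([ 0.47 , -0.374,  0.038]))
vase 1788 681 rect c=(480.5,-7.0) 20x19 long-axis -29.7deg [0.049 0.11 ]
nest_box 11574 6269 rect c=(477.1,-5.1) 124x84 long-axis 6.8deg [0.001 0.031]
t 27.55 tcp mm [482.1 -18.  198.6] tool y at 15.6 tilt 0.0 open 66.4 F [ 0.2  0.6 -0.8] grip 0.0 q7 0.25
```

View pics/s6.png

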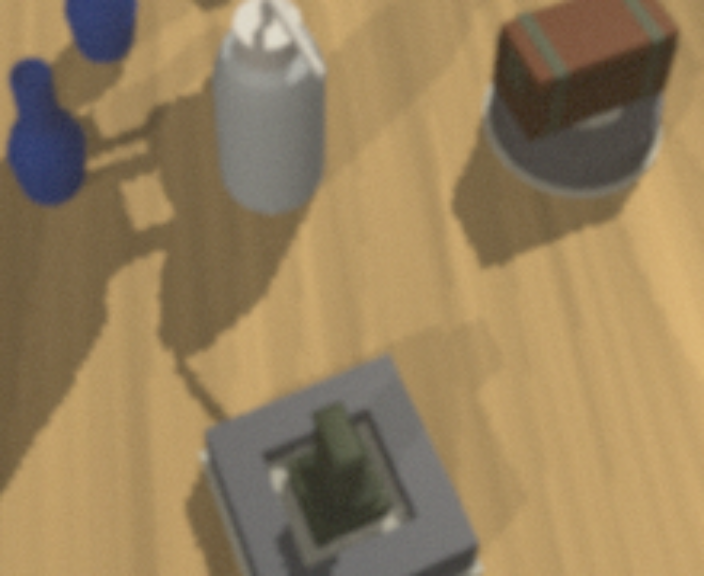

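View pics/w6.png

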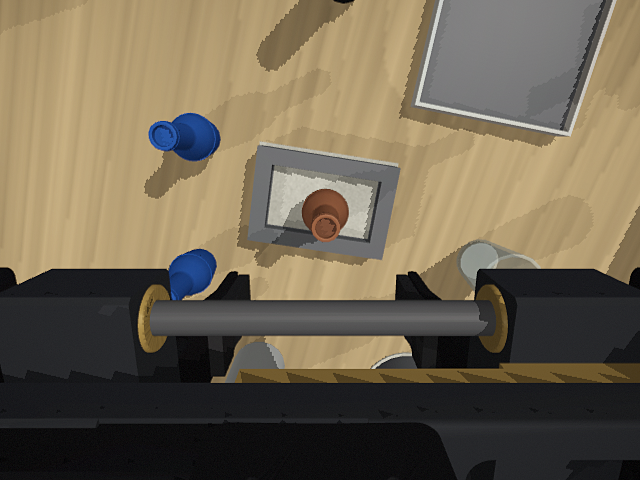

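The first picture shows the seal seated upright in the square recess at (335,470), with the bottle still standing. The wrist view shows the vase neck at (326,228) in the oblong recess.

Call:
move_arm(increments="-1.5 6 -20 0 0 0 60;0 5 -35 0 0 0 60;0 0 -35 0 0 0 80;0 0 -20 0 0 0 100;0 0 -7 0 0 0 120;0 0 -3.5 0 0 0 140;0 0 0 0 0 0 160;0 0 0 0 0 0 170", grip_force=12)

```text
time: 28.22
position: [0.4819, -0.0069, 0.0795]
tool_rot: [1.897, 2.502, 0.003]
ft_force: [0.8, 0.1, 0.4]
grip_width: 0.4
grip_force: 0.0
```

Call:
move_arm(increments="0 0 0 0 0 0 180;0 0 0 0 0 0 190;0 0 0 0 0 0 200;0 0 0 0 0 0 255;0 0 0 0 0 0 255;0 0 0 0 0 0 255;0 0 0 0 0 0 255;0 0 0 0 0 0 255")

```text
time: 28.88
position: [0.4811, -0.0069, 0.0788]
tool_rot: [1.898, 2.503, 0.001]
ft_force: [-0.8, -0.3, 6.2]
grip_width: 0.224
grip_force: 12.0
```

Call:
move_arm(increments="0 0 6 0 0 0 255;0 0 25 0 0 0 255;0 0 29 0 0 0 255;16 24 0 0 0 0 255;20 29 0 0 0 0 255;20 29 0 0 0 0 255;20 29 0 0 0 0 255;20 29 0 0 0 0 255")

```text
time: 29.55
position: [0.5768, 0.1345, 0.1377]
tool_rot: [-1.898, -2.503, 0.001]
ft_force: [0.7, -0.4, -0.8]
grip_width: 0.227
grip_force: 12.0
```

Call:
move_arm(increments="15 22 0 0 0 0 255;5 8 0 0 0 0 255;0 0 -20 0 0 0 255;0 0 -20 0 0 0 255;0 0 -13 0 0 0 255;0 0 -8 0 0 0 255;0 0 -4 0 0 0 255;0 0 0 0 0 0 255")

```text
time: 30.22
position: [0.596, 0.1626, 0.0723]
tool_rot: [-1.898, -2.502, 0.002]
ft_force: [-0.4, -0.3, -2.0]
grip_width: 0.223
grip_force: 12.0
```

Call:
move_arm(increments="0 0 -0.6 0 0 0 255;0 0 -0.5 0 0 0 255;0 0 -0.5 0 0 0 255;0 0 0 0 0 0 255;0 0 0 0 0 0 255;0 0 0 0 0 0 255;0 0 0 0 0 0 255;0 0 0 0 0 0 255")

```text
time: 30.88
position: [0.5966, 0.1632, 0.0716]
tool_rot: [1.898, 2.503, 0.0]
ft_force: [-0.2, -0.2, -1.4]
grip_width: 0.225
grip_force: 12.0
```

Run:
```python
from h import *
st()
for n in ["scene","side"]:
    p=cam(n)
    x=pts(p,"vase",(.597,.163)); print(n,None if x is None else (len(x),np.percentile(x[:,2],[1,98]).round(3),np.median(x,0).round(3)))
    if n=="side": cv2.imwrite("pics/s7.png",cv2.resize(p["frame"][120:280,260:460,::-1],None,fx=3,fy=3))
st()
```

```text
t 30.88 tcp mm [596.6 163.2  71.6] tool y at 15.7 tilt 0.01 open 19.5 F [-0.2 -0.2 -1.4] grip 11.998246992006898 q7 0.02
scene (406, array([0.01 , 0.061]), array([0.61 , 0.168, 0.041]))
side (362, array([0.015, 0.099]), array([0.598, 0.15 , 0.05 ]))
t 31.08 tcp mm [596.6 163.2  71.5] tool y at 15.7 tilt 0.0 open 19.6 F [-0.9 -0.2 -1.7] grip 11.998335553798825 q7 0.02
```

View pics/s7.png

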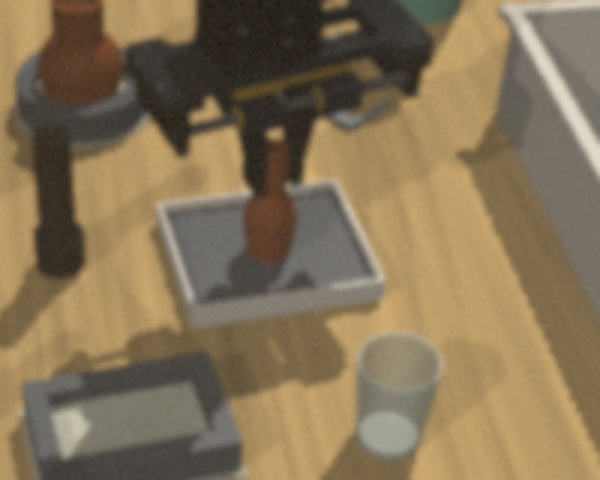

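The vase hangs upright just above the tray lining, at (270,230) in the crop. I lower it slowly until it touches.

Call:
move_arm(increments="0 0 -0.4 0 0 0 255;0 0 0 0 0 0 255;0 0 -0.4 0 0 0 255;0 0 0 0 0 0 255;0 0 -0.3 0 0 0 255;0 0 0 0 0 0 255;0 0 0 0 0 0 255;0 0 0 0 0 0 255")

```text
time: 31.75
position: [0.5968, 0.1632, 0.0709]
tool_rot: [1.898, 2.503, 0.001]
ft_force: [-1.3, -1.2, 4.4]
grip_width: 0.224
grip_force: 12.0
```

Call:
move_arm(increments="0 0 0 0 0 0 190;0 0 0 0 0 0 170;0 0 0 0 0 0 140;0 0 0 0 0 0 100;0 0 0 0 0 0 60;0 0 0 0 0 0 60;0 0 10 0 0 0 60;0 0 35 0 0 0 60")

```text
time: 32.42
position: [0.5926, 0.162, 0.1106]
tool_rot: [-1.894, -2.499, 0.014]
ft_force: [-0.6, 1.1, -0.4]
grip_width: 0.695
grip_force: 0.0
```

Call:
move_arm(increments="0 0 40 0 0 -3 0;0 0 35 0 0 -7 0;2 -30 0 0 0 -7 0;2 -38 0 0 0 -7 0;2 -38 0 0 0 -7 0;2 -38 0 0 0 -7 0;2 -38 0 0 0 -7 0;2 -38 0 0 0 -7 0")

```text
time: 33.08
position: [0.6086, -0.0586, 0.1916]
tool_rot: [2.807, 1.41, 0.002]
ft_force: [0.2, -0.5, 0.7]
grip_width: 1.0
grip_force: 0.0
```

Call:
move_arm(increments="2 -38 0 0 0 -7 0;2 -38 0 0 0 -7 0;2 -30 0 0 0 -7 0;2 0 0 0 0 -7 0;2 0 0 0 0 -7 0;0 0 0 0 0 -3 0;0 0 0 0 0 0 0;0 0 0 0 0 0 0")

```text
time: 33.75
position: [0.6187, -0.1627, 0.1909]
tool_rot: [3.112, 0.431, 0.001]
ft_force: [0.0, -0.5, 0.0]
grip_width: 0.997
grip_force: 0.0
```

Run:
```python
from h import *
cam("side");st()
p=cam("wrist"); save(p,"w8")
for t,b,near in [("casket",(.075,.084),(.622,-.183)),("nest_vase",(.026,.033),(.622,-.183))]:
    x=pts(p,t,near)
    if x is None: print(t,None); continue
    y=x[(x[:,2]>b[0])&(x[:,2]<b[1])]; print(t,len(x),len(y),rect(y),np.percentile(x[:,2],[2,98]).round(3))
    y=x[(x[:,2]>.003)&(x[:,2]<.025)]
    if t!="casket" and len(y)>10: print(len(y),circR(y,.044))
for n in ["scene","side"]:
    p=cam(n)
    x=pts(p,"vase",(.597,.163)); print(n,None if x is None else (len(x),np.percentile(x[:,2],[1,98]).round(3),np.median(x,0).round(3)))
    x=pts(p,"nest_vase",(.622,-.183))
    if x is not None:
        y=x[(x[:,2]>.003)&(x[:,2]<.025)]; y=y[np.hypot(y[:,0]-.622,y[:,1]+.183)>.036]; print(n,"nest",len(y),circR(y,.044))
st()
```

```text
t 33.8 tcp mm [ 618.7 -162.6  190.9] tool y at -74.2 tilt 0.03 open 87.3 F [-0.2 -0.1 -0.9] grip 0.0 q7 -0.93
casket 5704 5455 rect c=(619.8,-183.1) 80x40 long-axis 15.4deg [0.055 0.081]
nest_vase 3059 2520 rect c=(624.5,-181.5) 86x77 long-axis -70.0deg [0.001 0.031]
225 [ 632.3 -199.1]
scene None
scene nest 402 [ 620. -184.]
side (424, array([0.014, 0.101]), array([0.598, 0.151, 0.052]))
side nest 396 [ 622.4 -182.7]
t 34.25 tcp mm [ 618.5 -162.9  190.4] tool y at -74.3 tilt 0.0 open 87.2 F [ 0.5 -1.   0.2] grip 0.0 q7 -0.93
```

View pics/w8.png

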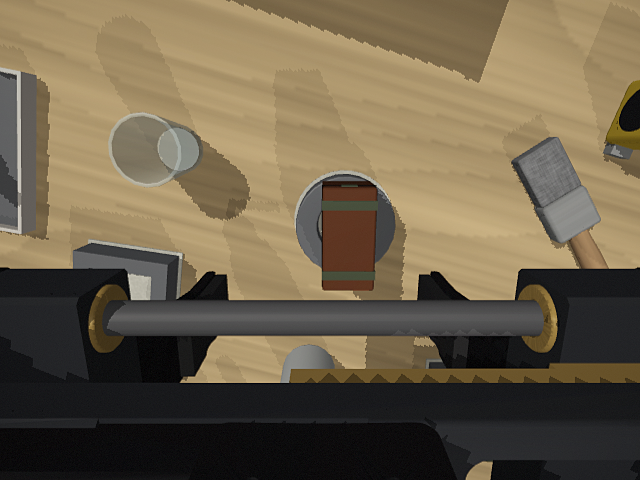

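The wrist view shows the casket at (349,237), square to the fingers. Now I descend and grip it.

Call:
move_arm(increments="0.5 -10 -10 0 0 0 0;0.5 -10 -35 0 0 0 0;0 0 -40 0 0 0 0;0 0 -35 0 0 0 20;0 0 -15 0 0 0 50;0 0 -6 0 0 0 70;0 0 -1 0 0 0 90;0 0 0 0 0 0 100", grip_force=20)

```text
time: 34.92
position: [0.62, -0.1837, 0.0489]
tool_rot: [3.111, 0.427, 0.001]
ft_force: [0.6, -0.1, 0.5]
grip_width: 0.707
grip_force: 0.0
```

Call:
move_arm(increments="0 0 0 0 0 0 110;0 0 0 0 0 0 120;0 0 0 0 0 0 130;0 0 0 0 0 0 140;0 0 0 0 0 0 255;0 0 0 0 0 0 255;0 0 0 0 0 0 255;0 0 0 0 0 0 255")

```text
time: 35.58
position: [0.6201, -0.1829, 0.0492]
tool_rot: [3.112, 0.428, 0.002]
ft_force: [-1.5, 0.7, 6.1]
grip_width: 0.458
grip_force: 20.0
```

Call:
move_arm(increments="0 0 6 0 0 0 255;0 0 28 0 0 0 255;0 0 31 0 0 0 255;-20 25 0 0 0 -1.5 255;-25 31 0 0 0 -1.5 255;-25 31 0 0 0 -1.5 255;-25 31 0 0 0 -1.5 255;-25 31 0 0 0 -1.5 255")

```text
time: 36.25
position: [0.4976, -0.0328, 0.1127]
tool_rot: [3.133, 0.221, -0.002]
ft_force: [0.2, 0.8, -0.6]
grip_width: 0.461
grip_force: 20.0
```

Call:
move_arm(increments="-17 21 0 0 0 -1.4 255;-5 7 0 0 0 0 255;0 0 -25 0 0 0 255;0 0 -20 0 0 0 255;0 0 -9 0 0 0 255;0 0 0 0 0 0 255;0 0 0 0 0 0 255;0 0 0 0 0 0 255")

```text
time: 36.92
position: [0.4786, -0.0064, 0.0602]
tool_rot: [3.136, 0.184, 0.002]
ft_force: [-0.5, -0.5, -1.0]
grip_width: 0.455
grip_force: 20.0
```

Run:
```python
from h import *
st()
for n in ["scene","side"]:
    p=cam(n)
    if n=="side": cv2.imwrite("pics/s9.png",cv2.resize(p["frame"][200:320,220:380,::-1],None,fx=4,fy=4))
    for t,b in [("casket",(.045,.1)),("nest_box",(.003,.033))]:
        x=pts(p,t,(.478,-.006))
        if x is None: print(n,t,None); continue
        y=x[(x[:,2]>b[0])&(x[:,2]<b[1])]; print(n,t,len(x),len(y),rect(y),np.percentile(x[:,2],[2,98]).round(3))
st()
```

```text
t 36.92 tcp mm [478.6  -6.4  60.2] tool y at -83.3 tilt 0.08 open 39.6 F [-0.5 -0.5 -1. ] grip 19.99990083044395 q7 -1.43
scene casket 744 704 rect c=(483.3,-4.6) 79x41 long-axis 4.1deg [0.042 0.093]
scene nest_box 1332 1213 rect c=(478.4,-1.3) 135x85 long-axis 3.0deg [0.    0.032]
side casket 380 306 rect c=(477.8,-24.5) 84x34 long-axis -17.5deg [0.041 0.091]
side nest_box 1878 1682 rect c=(480.1,-8.3) 126x84 long-axis 5.6deg [-0.     0.031]
t 37.22 tcp mm [478.   -5.9  59.9] tool y at -83.2 tilt 0.05 open 39.9 F [ 0.2  0.2 -2.1] grip 19.999886490404606 q7 -1.43
```

View pics/s9.png

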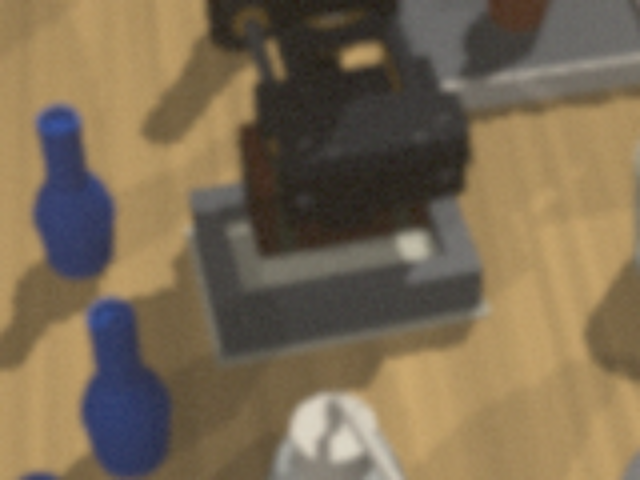

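The crop shows the casket above the oblong recess at about (340,210), parallel to it. I lower it.

Call:
move_arm(increments="0 0 -8 0 0 0 255;0 0 -6 0 0 0 255;0 0 -4 0 0 0 255;0 0 -2 0 0 0 255;0 0 -1 0 0 0 255;0 0 -0.5 0 0 0 255;0 0 0 0 0 0 255;0 0 0 0 0 0 255")

```text
time: 37.88
position: [0.4778, -0.0059, 0.038]
tool_rot: [3.136, 0.185, 0.0]
ft_force: [0.2, -0.4, -0.4]
grip_width: 0.464
grip_force: 20.0
```

Call:
move_arm(increments="0 0 -0.4 0 0 0 255;0 0 -0.4 0 0 0 255;0 0 -0.3 0 0 0 255;0 0 -0.3 0 0 0 255;0 0 0 0 0 0 255;0 0 0 0 0 0 255;0 0 0 0 0 0 255;0 0 0 0 0 0 255")

```text
time: 38.55
position: [0.4777, -0.0058, 0.0371]
tool_rot: [-3.136, -0.185, -0.0]
ft_force: [-3.4, -0.7, 5.5]
grip_width: 0.454
grip_force: 20.0
```

Call:
move_arm(increments="0 0 0 0 0 0 120;0 0 0 0 0 0 80;0 0 0 0 0 0 40;0 0 0 0 0 0 0;0 0 0 0 0 0 0;0 0 0 0 0 0 0;0 0 10 0 0 0 0;0 0 35 0 0 0 0")

```text
time: 39.22
position: [0.4734, -0.0062, 0.0783]
tool_rot: [3.134, 0.185, -0.015]
ft_force: [-0.1, -0.4, -0.4]
grip_width: 0.955
grip_force: 0.0
```

Call:
move_arm(increments="0 0 40 0 0 0 0;0 0 40 0 0 0 0;0 0 35 0 0 0 0;20 28 0 0 0 0 0;20 28 0 0 0 0 0;20 28 0 0 0 0 0;20 28 0 0 0 0 0;20 28 0 0 0 0 0")

```text
time: 39.88
position: [0.5784, 0.1356, 0.1975]
tool_rot: [-3.136, -0.185, -0.001]
ft_force: [0.4, -0.3, 0.9]
grip_width: 0.999
grip_force: 0.0
```

Call:
move_arm(increments="12 20 0 0 0 0 50;0 0 0 0 0 0 60;0 0 0 0 0 0 60;0 0 0 0 0 0 60;0 0 0 0 0 0 60;0 0 0 0 0 0 60;0 0 0 0 0 0 60;0 0 0 0 0 0 60")

```text
time: 40.55
position: [0.5895, 0.1534, 0.1969]
tool_rot: [-3.136, -0.184, -0.0]
ft_force: [0.2, 0.1, -0.4]
grip_width: 0.763
grip_force: 0.0
```

Run:
```python
from h import *
st()
p=cam("wrist"); x=pts(p,"vase",(.597,.163))
y=x[x[:,2]>.096]; print("vase",len(y),rect(y),x[:,2].max())
for n in ["scene","side"]:
    p=cam(n)
    if n=="side": save(p,"s10")
    for t,b in [("casket",(.062,.075)),("nest_box",(.026,.033))]:
        x=pts(p,t,(.478,-.006))
        if x is None: print(n,t,None); continue
        y=x[(x[:,2]>b[0])&(x[:,2]<b[1])]; print(n,t,len(x),len(y),rect(y),np.percentile(x[:,2],[2,98]).round(3))
    x=pts(p,"nest_vase",(.622,-.183))
    if x is not None:
        y=x[(x[:,2]>.003)&(x[:,2]<.025)]; y=y[np.hypot(y[:,0]-.622,y[:,1]+.183)>.036]; print(n,"nest_vase",len(y),circR(y,.044),rect(x[(x[:,2]>.026)&(x[:,2]<.033)]))
st()
```

```text
t 40.55 tcp mm [589.5 153.4 196.9] tool y at -83.3 tilt 0.02 open 66.4 F [ 0.2  0.1 -0.4] grip 0.0 q7 -1.66
vase 652 rect c=(596.1,161.9) 20x19 long-axis 26.7deg 0.10321377741314908
scene casket 809 360 rect c=(479.1,-4.3) 80x39 long-axis 5.9deg [0.023 0.07 ]
scene nest_box 1094 464 rect c=(479.1,-3.5) 125x82 long-axis 7.1deg [0.001 0.032]
scene nest_vase 388 [ 619.7 -184. ] rect c=(621.8,-181.0) 84x81 long-axis 36.1deg
side casket 1318 680 rect c=(480.0,-9.0) 80x41 long-axis 2.7deg [0.024 0.069]
side nest_box 1700 792 rect c=(479.7,-6.2) 126x85 long-axis 5.5deg [-0.     0.031]
side nest_vase 392 [ 622.5 -182.6] rect c=(621.0,-185.9) 84x83 long-axis 32.7deg
t 41.05 tcp mm [589.6 154.2 196.4] tool y at -83.2 tilt 0.01 open 66.3 F [-0.6 -0.1  1. ] grip 0.0 q7 -1.66
```

View pics/s10.png

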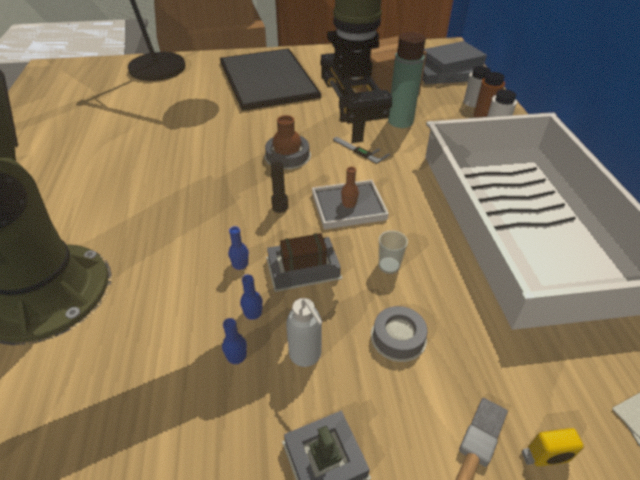

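The side view shows the casket sitting flat in the oblong mount (303,258), the jar and seal seated, the vase upright in the tray (350,190) and the small round mount empty (400,332). Now the vase.

Call:
move_arm(increments="4 5 -10 0 0 0 60;3 3.5 -30 0 0 0 60;0 0 -40 0 0 0 80;0 0 -30 0 0 0 100;0 0 -11 0 0 0 120;0 0 -4 0 0 0 140;0 0 0 0 0 0 160;0 0 0 0 0 0 170", grip_force=12)

```text
time: 41.72
position: [0.5981, 0.1629, 0.0732]
tool_rot: [-3.136, -0.185, -0.004]
ft_force: [0.1, -0.2, 0.7]
grip_width: 0.405
grip_force: 0.0
```

Call:
move_arm(increments="0 0 0 0 0 0 180;0 0 0 0 0 0 190;0 0 0 0 0 0 200;0 0 0 0 0 0 255;0 0 0 0 0 0 255;0 0 0 0 0 0 255;0 0 0 0 0 0 255;0 0 0 0 0 0 255")

```text
time: 42.38
position: [0.5974, 0.1629, 0.0727]
tool_rot: [-3.136, -0.185, -0.003]
ft_force: [-1.4, 0.0, 5.3]
grip_width: 0.224
grip_force: 12.0
```

Call:
move_arm(increments="0 0 6 0 0 0 255;0 0 25 0 0 0 255;0 0 35 0 0 0 255;0 -5 24 0 0 0 255;2.5 -30 0 0 0 0 255;3 -38 0 0 0 0 255;3 -38 0 0 0 0 255;3 -38 0 0 0 0 255")

```text
time: 43.05
position: [0.6075, 0.0124, 0.1613]
tool_rot: [3.136, 0.187, -0.001]
ft_force: [0.7, -1.1, -1.7]
grip_width: 0.225
grip_force: 12.0
```

Call:
move_arm(increments="3 -38 0 0 0 0 255;3 -38 0 0 0 0 255;3 -38 0 0 0 0 255;3 -38 0 0 0 0 255;1 -30 0 0 0 0 255;0 -12 0 0 0 0 255;0 -3 -10 0 0 0 255;0 0 -15 0 0 0 255")

```text
time: 43.72
position: [0.6217, -0.1842, 0.1369]
tool_rot: [3.136, 0.182, 0.003]
ft_force: [-0.2, 0.9, -1.4]
grip_width: 0.224
grip_force: 12.0
```

Call:
move_arm(increments="0 0 -20 0 0 0 255;0 0 -8 0 0 0 255;0 0 0 0 0 0 255;0 0 0 0 0 0 255;0 0 0 0 0 0 255;0 0 0 0 0 0 255;0 0 0 0 0 0 255;0 0 0 0 0 0 255")

```text
time: 44.38
position: [0.6215, -0.1834, 0.1093]
tool_rot: [3.136, 0.185, 0.002]
ft_force: [-0.1, 0.3, -1.7]
grip_width: 0.227
grip_force: 12.0
```

Run:
```python
from h import *
st(); z0=ctrl.get_state()["position"][2]-.0627; print(z0)
for n in ["scene","side"]:
    p=cam(n)
    x=pts(p,"vase",(.622,-.183))
    if x is not None:
        y=x[(x[:,2]>z0+.014)&(x[:,2]<z0+.040)]; print(n,"belly",len(y),circR(y,.0195) if len(y)>10 else "")
    x=pts(p,"nest_vase",(.622,-.183))
    if x is not None:
        y=x[(x[:,2]>.003)&(x[:,2]<.025)]; y=y[np.hypot(y[:,0]-.622,y[:,1]+.183)>.036]; print(n,"nest_vase",len(y),circR(y,.044))
st()
```

```text
t 44.38 tcp mm [ 621.5 -183.4  109.3] tool y at -83.2 tilt 0.08 open 19.8 F [-0.1  0.3 -1.7] grip 11.999910827726126 q7 -1.03
0.04663898824877076
scene nest_vase 401 [ 620.  -183.8]
side belly 219 [ 622.6 -182.8]
side nest_vase 397 [ 622.4 -182.7]
t 44.68 tcp mm [ 621.1 -183.4  108.5] tool y at -83.2 tilt 0.0 open 19.7 F [-0.6 -0.6 -1. ] grip 11.999957871157676 q7 -1.03
```

Centred to within 0.2 mm. Underside at 46 mm, and contact is expected near TCP z = 80.5.

Call:
move_arm(increments="0 0 -10 0 0 0 255;0 0 -7 0 0 0 255;0 0 -4 0 0 0 255;0 0 -3 0 0 0 255;0 0 -1.5 0 0 0 255;0 0 -0.5 0 0 0 255;0 0 0 0 0 0 255;0 0 0 0 0 0 255")

```text
time: 45.35
position: [0.6213, -0.1834, 0.0828]
tool_rot: [3.136, 0.185, 0.001]
ft_force: [-0.0, -0.7, -0.8]
grip_width: 0.225
grip_force: 12.0
```

Call:
move_arm(increments="0 0 -0.5 0 0 0 255;0 0 -0.5 0 0 0 255;0 0 -0.4 0 0 0 255;0 0 0 0 0 0 255;0 0 0 0 0 0 255;0 0 0 0 0 0 255;0 0 0 0 0 0 255;0 0 0 0 0 0 255")

```text
time: 46.02
position: [0.6211, -0.1833, 0.0811]
tool_rot: [3.136, 0.185, 0.0]
ft_force: [0.9, -0.4, -1.2]
grip_width: 0.228
grip_force: 12.0
```

Call:
move_arm(increments="0 0 -0.4 0 0 0 255;0 0 0 0 0 0 255;0 0 -0.3 0 0 0 255;0 0 0 0 0 0 255;0 0 -0.3 0 0 0 255;0 0 0 0 0 0 255;0 0 0 0 0 0 255;0 0 0 0 0 0 255")

```text
time: 46.68
position: [0.6214, -0.1834, 0.0807]
tool_rot: [3.136, 0.185, 0.001]
ft_force: [-1.3, 0.1, 4.7]
grip_width: 0.227
grip_force: 12.0
```

Contact. I release the vase and lift well clear.

Call:
move_arm(increments="0 0 0 0 0 0 190;0 0 0 0 0 0 170;0 0 0 0 0 0 140;0 0 0 0 0 0 100;0 0 0 0 0 0 60;0 0 0 0 0 0 60;0 0 10 0 0 0 60;0 0 35 0 0 0 60")

```text
time: 47.35
position: [0.6173, -0.1819, 0.1204]
tool_rot: [-3.134, -0.185, 0.016]
ft_force: [-0.2, 0.1, -1.7]
grip_width: 0.699
grip_force: 0.0
```

Call:
move_arm(increments="0 0 40 0 0 0 60;0 0 40 0 0 0 60;0 0 30 0 0 0 60;10 35 0 0 0 0 60;10 35 0 0 0 0 60;0 35 0 0 0 0 60;0 35 0 0 0 0 60;0 35 0 0 0 0 60")

```text
time: 48.02
position: [0.6411, -0.0069, 0.2361]
tool_rot: [3.136, 0.185, 0.001]
ft_force: [0.5, -0.1, -0.3]
grip_width: 0.764
grip_force: 0.0
```

Call:
move_arm(increments="0 35 0 0 0 0 60;0 35 0 0 0 0 60;0 35 0 0 0 0 60;0 0 0 0 0 0 60;0 0 0 0 0 0 60;0 0 0 0 0 0 60;0 0 0 0 0 0 60;0 0 0 0 0 0 60")

```text
time: 48.68
position: [0.6413, 0.0945, 0.2355]
tool_rot: [3.136, 0.181, 0.001]
ft_force: [-0.1, 0.2, 0.4]
grip_width: 0.767
grip_force: 0.0
```

Run:
```python
from h import *
st()
N=dict(jar=(.478,.377),casket=(.479,-.006),vase=(.622,-.183),seal=(.47,-.366),wash_bottle=(.462,-.193))
for n in ["scene","side"]:
    p=cam(n)
    if n=="side": save(p,"end")
    for t,c in N.items():
        x=pts(p,t,c); print(n,t,None if x is None else (np.percentile(x[:,2],[2,99]).round(3),np.median(x,0).round(3)))
```

```text
t 48.68 tcp mm [641.3  94.5 235.5] tool y at -83.4 tilt 0.05 open 66.8 F [-0.1  0.2  0.4] grip 0.0 q7 -1.53
scene jar (array([0.027, 0.102]), array([0.497, 0.377, 0.062]))
scene casket (array([0.023, 0.071]), array([0.501, 0.004, 0.059]))
scene vase (array([0.024, 0.11 ]), array([ 0.628, -0.177,  0.061]))
scene seal (array([0.025, 0.082]), array([ 0.475, -0.359,  0.047]))
scene wash_bottle (array([0.005, 0.143]), array([ 0.477, -0.181,  0.069]))
side jar (array([0.026, 0.102]), array([0.48 , 0.356, 0.06 ]))
side casket (array([0.023, 0.069]), array([ 0.48 , -0.022,  0.063]))
side vase (array([0.026, 0.11 ]), array([ 0.618, -0.193,  0.064]))
side seal (array([0.024, 0.081]), array([ 0.469, -0.374,  0.038]))
side wash_bottle (array([0.006, 0.146]), array([ 0.461, -0.212,  0.085]))
```

View pics/end.png

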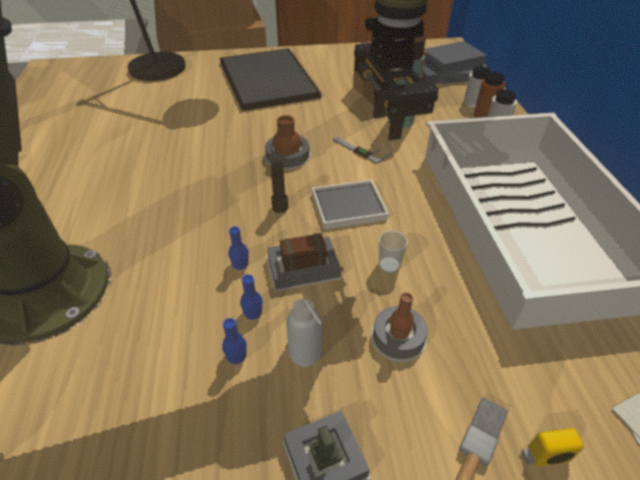

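All four finds stand upright in their own mounts: jar (286,140), casket (303,253), vase (402,322) and seal (325,447). The bottle (305,335) has not moved and the tray is empty, so I hand the job in.

```bash
python3 -c "
from bench import ctrl
print(ctrl.close_job())"
```

```text
the job is handed in; nothing more can be done
None
```

The jar, casket, vase and seal are each upright and released in their own mounts, the wash bottle is untouched, and I handed the job in at about 49 s of the 138 s allowed; no verdict came back.

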